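# Index the die turret and set its brake

### The arm

A 7-joint arm with a two-finger parallel gripper is mounted at the origin on the work surface. World frame = base frame: x ahead of the robot, y to its left, z up, the work surface at z = 0. Lengths are in m, angles in rad, forces in N, time in s.
With the tool pointing down it reaches from about 0.425 to 0.95 m from the base axis. Payload 4.7 kg.
Tool frame: the origin (TCP) lies at the very end of the fingers, on their centre line; the grasp point (between the pads) lies 19 mm behind it (bot.pinch_z is the x of the grasp point in the tool frame, in m); x points along the fingers, y is the direction in which the jaws open and shut, and the axes are right-handed (so a half turn about x gives the same grasp; the last joint's range is limited). The gripper opens to 85 mm and grips with 20 to 120 N. Pads are 22 mm wide; open, the fingers measure 114 mm over their backs; the gripper's body (76 mm by 85 mm) begins 54 mm behind the grasp point. The pads swing forward as they close: fully open they stand 13 mm farther back than shut.
Start: joints at [-1.25, 0.469, -0.049, 1.532, 0.024, 1.141, -0.082], TCP at [0.231, 0.634, 0.231] pointing down, gripper open.
Joint ranges: [-2.59, 2.59], [-0.33, 1.99], [-1.39, 1.29], [0.1, 2.45], [-1.04, 4.18], [0.21, 1.99], [-2.66, 2.66]. Speed limits (rad/s): [2.57, 2.57, 3.14, 3.14, 3.14, 3.14, 3.14].

### API

Orientations are given as a unit quaternion [x, y, z, w].
In Python, from rig import monitor, grab_frame, job, find_in, landmark_of, bot gives the robot as it stands.
- The arm moves only by the shell command python3 -m creep 'ROWS' [FORCE]. ROWS is JSON, a list that holds one entry, the list of rows, each a list of 5 numbers: the shift along the world's x, y, z in mm, then the turn about the world's z in rad, then the opening, from -1 (shut) to 1 (fully open), so that 0 is half open. In form: [[[tx, ty, tz, roll, grip], ...]]. A call has 1 to 5 rows; each row is the pose to reach, as a shift and turn from the pose commanded when the call began; what a row does not reach only later rows make up. A row lasts 1/8 s, in which the tool goes at most 62.5 mm and 10.7 degrees, less where a joint would pass 70% of its speed; a pose out of reach is approached as far as the arm can. A call with a gripper value outside its range is refused whole. The fingers move at their own pace and stop on an object; FORCE is the grip in N (left out, the last holds). Time passes only in rows, so rows that repeat a pose let the fingers close. It gives the time, the measured TCP pose, the force and the opening at its end, in the units of the state.
- monitor.observe(): the state, without advancing time (a new reading comes with each control period).
- grab_frame(name): name is "scene" or "top"; returns a dict with "color" (420x560x3 uint8, red, green, blue), "z_map" (420x560 float32, m along the optical axis (not along the pixel's ray), 0 where there is no reading), "intrinsics" (3x3 intrinsics, pixels), "camera_from_world" (4x4, takes a point from world to camera coordinates). Camera axes: x right, y down, z forward; pixel columns grow to the right and rows downward; lengths in m; the calibration is good to about 2 mm. A picture is of the moment at which its call begins.
- job.sign_off(): hands the job in, once; it reports no verdict.
Trained networks look in a picture, given as the dict that the camera call returned (one of the last four; its "shot" number tells which), for a name from the list of things; names that differ only in an ending like _2 or _b are one class to them, and where a whole thing is asked for, a point or a joint stands for the part that bears it (a point fixed in the world has none). Each returns a list of dicts, best first, with "conf" (0 to 1); they miss things now and then, are a little off and sometimes report something else, mostly with a low value. They report only what shows in the picture. A call takes as long as a camera call.
- find_in(query, picture): "xy" ([column, row] in pixels, amid what is visible of it).
- landmark_of(query, picture): "xy" ([column, row] in pixels: a listed point, or the origin of a listed thing).
The state is a dict: "t": time; "q": joint angles; "qd": joint speeds; "effort": joint torques, N m; "eef_pos": TCP position; "eef_rot": TCP orientation; "wrist_force": force on the tool from outside, world axes, zero at the start; "wrist_torque": the same for the moment, N m; "opening": finger opening in m.
Only numpy, scipy, OpenCV 4.12 (cv2) and the standard library are available. Lean on these libraries where they do the work, as an engineer would, in place of code of your own. Each camera call takes 0.05 s, during which the arm holds its last target.

### The job

The die turret has been left between two stations: push it round clockwise (seen from above) by its tall post, over the light click, until it comes up against its firm stop at the next station, and press it there gently but firmly, at about 10 N, for a good second. Then let go of it and push the brake slide by its stud fully home against the turret's rim. Push with shut fingers and do not grip; never push harder than about 20 N, and leave the tin, the driver and the hammer where they lie.

Things in the scene. Friction and masses are not known exactly. Their poses are not given: they have to be found in the camera images.
- axis (a point): the turret's vertical axis at its round steel top plate (188 mm across, top 52 mm above the bench), on a dark steel base plate 270 x 330 mm. The axes are the base plate's: the brake slide lies on the -y side and slides along +y to the axis. On the top plate stand a hub (84 mm above the bench) and six dies at 52 mm radius, at most 75 mm above the bench
- turret: the turning turret; origin on its axis, at bench height, z up, x and y turn with it. It turns with light friction (about 1 N at the post) until the low lobe meets the roller. Measured positions cannot tell how hard it is pressed against the stop: feel for it
- post_mid (a point): the tall push post on the turret's top plate: plain upright dark steel rod 16 mm in diameter, from 52 to 114 mm above the bench, 83 mm from the axis, on the robot's side of the turret at the start. This point is on its centre line, 92 mm above the bench; push there
- pocket (a point): point that turns with the turret, 107 mm from its axis: where the roller's centre stands when the turret is home. It starts 0.25 to 0.80 rad short of the roller. From about 22 to 12 mm before home a low lobe rides over the roller (the push at the post rises to roughly 5 to 8 N), then it clicks and runs free for some mm until a high lobe meets the roller: the firm stop
- roller (a point): centre of the detent roller (upright, 14 mm in diameter, 107 mm from the axis, 27 mm above the bench, fixed to the grey bracket at the far left of the base plate). The stop that it makes with the high lobe is slightly springy, and must not be forced over
- brake: the brake slide: steel bar with a rubber shoe at its turret end and an upright stud; origin under the stud at bench height, 145 to 137 mm from the axis at the start, 119 mm when fully home (hard end stop, shoe at the rim). It takes about 4 N to slide and stays where it is left. Rails and bar, 30 mm high, lie under and 37 mm outwards of the stud: keep fingertips above 34 mm
- brake_mid (a point): the stud's centre line, 58 mm above the bench: an upright dark steel rod, 16 mm in diameter, 28 to 80 mm above the bench. Push it from its outer side straight towards the turret's axis, +y of axis
- tin: small aluminium tin, 42 mm across, 45 mm tall, standing on the base plate by the brake; leave it alone. Origin under its centre
- awl: a wooden-handled driver lying left of the base plate; leave it alone
- hammer: hammer lying to the right of the base plate; leave it alone

How it is judged:
By the outcome, as a careful person would: the job done as asked, in the order asked, and still so for the second after the job is handed in, with the robot touching nothing.
It also fails if it takes over 66 s, if anything falls off the work surface, if the arm or the gripper's body presses on something with over 40 N, if the wrist force passes 120 N, or if a joint passes its speed limit or range.

## Working session

There is one attempt and no reset: what is moved stays moved. The work goes in short steps, Python scripts to look and compute and a shell command to move; the robot and the scene stay as the last step left them, time stands still between calls to the robot, and variables do not carry over. Pictures are saved under pics/ and viewed, and the job is handed in when it is done.

```bash
ls; mkdir -p pics; cat > h.py <<'E'
import numpy as np, cv2
from rig import monitor, grab_frame, job, find_in, landmark_of, bot
def ray(p,xy,z):
    K=np.array(p["intrinsics"]);T=np.array(p["camera_from_world"])
    R=T[:3,:3];t=T[:3,3];c=-R.T@t
    d=R.T@np.linalg.inv(K)@np.array([xy[0],xy[1],1.])
    return c+d*(z-c[2])/d[2]
def proj(p,X):
    K=np.array(p["intrinsics"]);T=np.array(p["camera_from_world"])
    v=K@(T[:3,:3]@np.array(X)+T[:3,3]);return v[:2]/v[2]
def save(p,n): cv2.imwrite("pics/"+n,cv2.cvtColor(p["color"],cv2.COLOR_RGB2BGR))
E
python3 - <<'E'
from h import *
s=monitor.observe();print(s["t"],s["eef_pos"],s["eef_rot"],s["wrist_force"],s["opening"])
Z=dict(axis=.052,turret=0,post_mid=.092,pocket=.027,roller=.027,brake=0,brake_mid=.058,tin=0,awl=0,hammer=0)
for n in("scene","top"):
    p=grab_frame(n);save(p,n+"0.png")
    for k,z in Z.items():
        for r in landmark_of(k,p)[:2]: print(n,k,np.round(r["xy"],1),round(r["conf"],2),np.round(ray(p,r["xy"],z),4))
E
```

```text
pics
0.0 [0.23111299 0.63358908 0.23025267] [ 0.12233909  0.6964127  -0.12369569  0.69623407] [ 1.035547   -1.23669154 -0.33588097] 0.08537844395693413
scene axis [324.4 223.3] 0.97 [0.5564 0.0142 0.052 ]
scene turret [319.1 235.4] 0.84 [0.5542 0.0052 0.    ]
scene post_mid [311.6 188.3] 0.61 [ 0.4827 -0.0217  0.092 ]
scene pocket [365.5 239.1] 0.62 [0.5758 0.1149 0.027 ]
scene roller [357.  259.5] 0.86 [0.6364 0.0932 0.027 ]
scene brake [270.1 233.8] 0.75 [ 0.56   -0.1162  0.    ]
scene brake_mid [261.3 219.5] 0.85 [ 0.563  -0.1362  0.058 ]
scene tin [262.9 266. ] 0.84 [ 0.6556 -0.1236  0.    ]
scene awl [398.5 238.4] 0.65 [0.5461 0.2012 0.    ]
scene hammer [161.1 182.6] 0.67 [ 0.4129 -0.4287  0.    ]
top axis [250.4 214.6] 0.83 [0.5534 0.0214 0.052 ]
top axis [255.6 216.2] 0.51 [0.5497 0.0082 0.052 ]
top turret [252.8 214.5] 0.9 [0.5565 0.02   0.    ]
top turret [422.2 273.2] 0.26 [ 0.4156 -0.4208  0.    ]
top post_mid [261.3 246.6] 0.96 [ 0.4748 -0.0109  0.092 ]
top pocket [186.1 211.8] 0.72 [0.5581 0.1899 0.027 ]
top pocket [211.3 204.3] 0.7 [0.5789 0.1254 0.027 ]
top roller [227.1 186.2] 0.6 [0.6266 0.0861 0.027 ]
top brake [303.8 213.8] 0.65 [ 0.5614 -0.1135  0.    ]
top brake [253.9 215.1] 0.26 [0.555  0.0171 0.    ]
top brake_mid [307.7 212.3] 0.82 [ 0.5622 -0.1218  0.058 ]
top tin [311.2 173.4] 0.46 [ 0.6682 -0.1306  0.    ]
top awl [184.7 213.9] 0.88 [0.5539 0.1998 0.    ]
top hammer [422.1 272.8] 0.73 [ 0.4166 -0.4205  0.    ]
```

View pics/scene0.png

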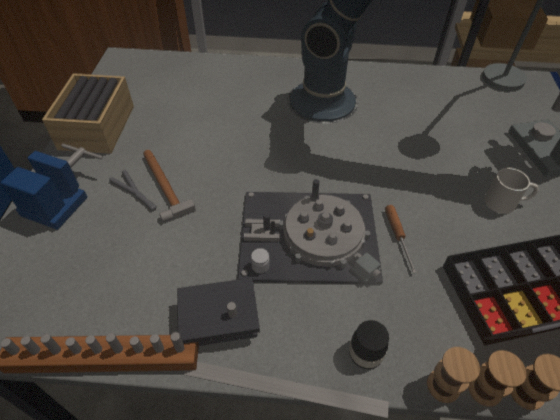

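View pics/top0.png

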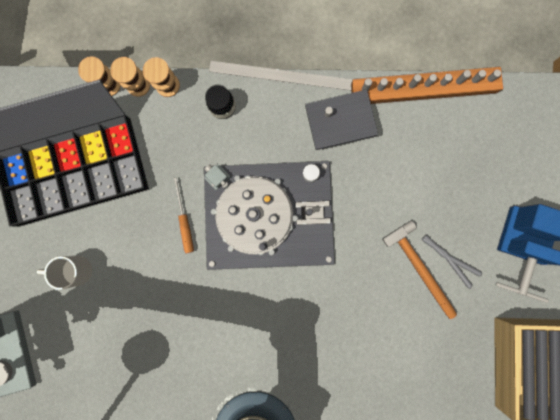

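The pictures show the turret at top (253,214) with its post near (263,246). The brake and its stud are on the right at (308,212), the tin at (311,172) and the roller bracket at (217,176). I'll zoom in and measure.

```bash
python3 - <<'E'
from h import *
for n,(a,b,c,d) in dict(top=(150,275,190,350),scene=(165,290,225,395)).items():
    p=grab_frame(n);im=cv2.cvtColor(p["color"],cv2.COLOR_RGB2BGR)[a:b,c:d]
    cv2.imwrite(f"pics/{n}z.png",cv2.resize(im,None,fx=4.6,fy=4.6,interpolation=cv2.INTER_CUBIC))
    # depth cloud
    K=np.array(p["intrinsics"]);T=np.array(p["camera_from_world"]);z=p["z_map"]
    v,u=np.mgrid[0:420,0:560];P=np.stack([(u-K[0,2])/K[0,0]*z,(v-K[1,2])/K[1,1]*z,z],-1)
    W=(P-T[:3,3])@T[:3,:3]
    print(n,"cam",-T[:3,:3].T@T[:3,3])
    m=(z>0)&(np.abs(W[...,0]-.555)<.18)&(np.abs(W[...,1])<.2)
    def st(name,mm):
        q=W[mm]; print(name,len(q), len(q) and np.round(np.median(q,0),4), len(q) and np.round(q.min(0),3),len(q) and np.round(q.max(0),3))
    h=W[...,2]
    st("plate52",m&(np.abs(h-.052)<.004))
    q=W[m&(np.abs(h-.052)<.004)&(np.hypot(W[...,0]-.555,W[...,1]-.015)<.11)]
    (cx,cy),r=cv2.minEnclosingCircle((q[:,:2]*1000).astype(np.float32)); print("circ",cx,cy,r)
    st("post",m&(h>.093)&(h<.12))
    st("stud",m&(h>.06)&(h<.09)&(W[...,1]<-.09)); 
    st("hub",m&(h>.08)&(h<.088)&(np.hypot(W[...,0]-.555,W[...,1]-.015)<.03))
    st("tin",m&(h>.038)&(h<.05)&(W[...,1]<-.09)&(W[...,0]>.6))
    q=W[m&(h>.006)&(h<.016)]; print("base z",np.median(q[:,2]) if len(q) else 0)
    if len(q): print(cv2.minAreaRect((q[:,:2]*1000).astype(np.float32)))
E
```

```text
top cam [ 0.49367082 -0.08763366  1.21012019]
plate52 3454 [0.5586 0.016  0.0524] [ 0.462 -0.182  0.048] [0.734 0.138 0.056]
circ 554.6624755859375 14.942464828491211 93.97063446044922
post 39 [ 0.4766 -0.014   0.1138] [ 0.469 -0.02   0.094] [ 0.484 -0.007  0.118]
stud 151 [ 0.6627 -0.1282  0.0618] [ 0.557 -0.179  0.06 ] [ 0.735 -0.11   0.086]
hub 40 [0.5556 0.0144 0.084 ] [0.546 0.005 0.08 ] [0.563 0.022 0.088]
tin 32 [ 0.6534 -0.1313  0.0464] [ 0.644 -0.185  0.042] [ 0.735 -0.108  0.05 ]
base z 0.0136754057630925
((556.9923706054688, 0.266326904296875), (350.41546630859375, 394.0260925292969), 0.8877432942390442)
scene cam [ 1.22950043 -0.03777844  0.89209626]
plate52 3101 [0.5713 0.0133 0.0512] [ 0.462 -0.176  0.048] [0.732 0.13  0.056]
circ 556.942138671875 13.587041854858398 94.95513916015625
post 58 [ 0.4827 -0.0136  0.1096] [ 0.471 -0.021  0.094] [ 0.488 -0.007  0.117]
stud 94 [ 0.5721 -0.1244  0.0669] [ 0.557 -0.162  0.06 ] [ 0.734 -0.109  0.082]
hub 37 [0.5583 0.0134 0.0829] [0.55  0.006 0.08 ] [0.566 0.023 0.086]
tin 72 [ 0.6825 -0.1259  0.046 ] [ 0.664 -0.148  0.038] [ 0.688 -0.109  0.05 ]
base z 0.012986979302881846
((557.1002807617188, 6.5429534912109375), (274.1692810058594, 385.4656066894531), 3.6848220825195312)
```

View pics/topz.png

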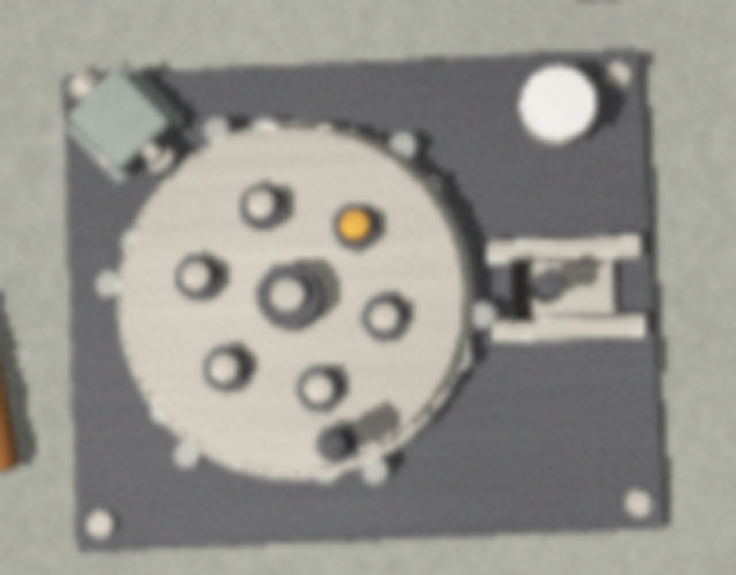

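View pics/scenez.png

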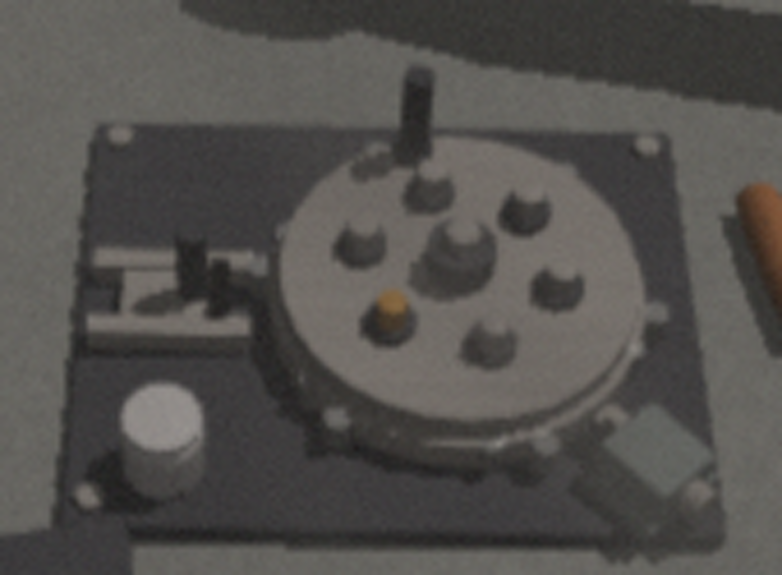

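```bash
python3 - <<'E'
from h import *
from scipy.spatial.transform import Rotation as R
s=monitor.observe();print(R.from_quat(s["eef_rot"]).as_matrix().round(3),bot.pinch_z)
E
python3 -m creep '[[[60,-10,0,0,-1],[120,-30,0,0,-1],[160,-80,0,0,-1],[190,-135,0,0,-1],[200,-195,0,0,-1]]]' 20
```

```text
[[-0.     0.343  0.939]
 [ 0.     0.939 -0.343]
 [-1.     0.    -0.   ]] -0.0187
t: 1.82
eef_pos: [0.4335, 0.4374, 0.2311]
eef_rot: [0.124, 0.696, -0.124, 0.697]
wrist_force: [0.6, -1.0, 1.8]
opening: -0.0001
```

```bash
python3 -m creep '[[[15,-60,0,-0.18,-1],[30,-120,0,-0.36,-1],[45,-180,0,-0.54,-1],[55,-240,0,-0.72,-1],[60,-300,0,-0.9,-1]]]'; python3 -m creep '[[[0,-60,-10,-0.15,-1],[0,-120,-30,-0.15,-1],[0,-175,-60,-0.15,-1],[0,-194,-100,-0.15,-1],[0,-194,-100,-0.15,-1]]]'
python3 - <<'E'
from h import *
from scipy.spatial.transform import Rotation as R
s=monitor.observe();print(R.from_quat(s["eef_rot"]).as_matrix().round(3),s["q"],s["wrist_force"])
for n in("top","scene"):
    p=grab_frame(n)
    a,b,c,d=(150,275,190,350) if n=="top" else (165,290,225,395)
    im=cv2.cvtColor(p["color"],cv2.COLOR_RGB2BGR)[a:b,c:d]
    cv2.imwrite(f"pics/{n}1.png",cv2.resize(im,None,fx=4.6,fy=4.6,interpolation=cv2.INTER_CUBIC))
E
```

```text
t: 2.45
eef_pos: [0.4917, 0.1376, 0.2317]
eef_rot: [0.416, 0.572, -0.415, 0.572]
wrist_force: [-0.0, 0.1, -0.1]
opening: -0.0001
t: 3.08
eef_pos: [0.4889, -0.056, 0.1293]
eef_rot: [0.455, 0.541, -0.458, 0.539]
wrist_force: [0.1, 0.4, 1.1]
opening: -0.0001
[[-0.006  0.986  0.166]
 [-0.001  0.166 -0.986]
 [-1.    -0.006 -0.   ]] [-0.30665606  0.31223789  0.4046628   2.07998554 -0.17001918  0.78606332
  0.3687629 ] [0.1116478  0.43318148 1.13663418]
```

View pics/scene1.png

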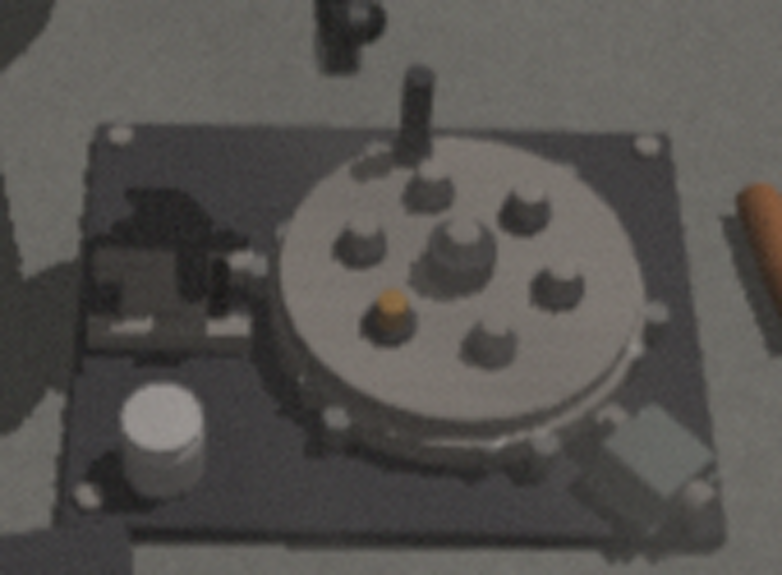

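The finger tips are free of the post, at scene zoom (340,70) with the post at (418,70). Next I go down and approach it.

```bash
python3 -m creep '[[[0,0,-25,0,-1],[0,0,-47,0,-1],[0,0,-47,0,-1],[-2,6,-47,0,-1],[-4,12,-47,0,-1]]]'; python3 -m creep '[[[-1,3,0,0,-1],[-2,6,0,0,-1],[-3,9,0,0,-1],[-3,11,0,0,-1],[-3,11,0,0,-1]]]'
```

```text
t: 3.8
eef_pos: [0.488, -0.0415, 0.0856]
eef_rot: [0.456, 0.541, -0.455, 0.542]
wrist_force: [-0.7, 0.1, 0.2]
opening: -0.0002
t: 4.42
eef_pos: [0.4843, -0.0313, 0.0843]
eef_rot: [0.455, 0.541, -0.455, 0.541]
wrist_force: [0.6, -0.5, -0.4]
opening: 0.0001
```

```bash
python3 - <<'E'
from h import *
A=np.array([555.5,14.3]);f0=np.array([484.3,-31.3]);d=f0-A
for a in np.arange(0,.95,.05):
    c,s=np.cos(-a),np.sin(-a);print(round(a,2),((np.array([[c,-s],[s,c]])@d)+A-f0).round(1))
E
```

```text
0.0 [0. 0.]
0.05 [-2.2  3.6]
0.1 [-4.2  7.3]
0.15 [-6.  11.2]
0.2 [-7.6 15.1]
0.25 [-9.1 19. ]
0.3 [-10.3  23.1]
0.35 [-11.3  27.2]
0.4 [-12.1  31.3]
0.45 [-12.7  35.5]
0.5 [-13.1  39.7]
0.55 [-13.3  43.9]
0.6 [-13.3  48.2]
0.65 [-13.1  52.4]
0.7 [-12.6  56.6]
0.75 [-12.   60.8]
0.8 [-11.1  64.9]
0.85 [-10.  69.]
0.9 [-8.8 73. ]
```

```bash
python3 -m creep '[[[-2,3.6,0,-0.03,-1],[-3,5.5,0,-0.04,-1],[-4,7.3,0,-0.06,-1],[-5,9.2,0,-0.07,-1],[-6,11.2,0,-0.09,-1]]]'; python3 - <<'E'
from h import *
p=grab_frame("top");save(p,"t2.png")
for k in("post_mid","pocket","roller"): print(k,[(np.round(r["xy"]),round(r["conf"],2),ray(p,r["xy"],.092 if k=="post_mid" else .027).round(4)) for r in landmark_of(k,p)[:2]])
p=grab_frame("scene");save(p,"s2.png")
for k in("post_mid","pocket","roller"): print(k,[(np.round(r["xy"]),round(r["conf"],2),ray(p,r["xy"],.092 if k=="post_mid" else .027).round(4)) for r in landmark_of(k,p)[:2]])
E
```

```text
t: 5.05
eef_pos: [0.4783, -0.0201, 0.0844]
eef_rot: [0.48, 0.519, -0.48, 0.52]
wrist_force: [0.5, -1.4, 0.5]
opening: -0.0001
post_mid []
pocket [(array([422., 273.]), 0.71, array([ 0.4188, -0.4138,  0.027 ])), (array([217., 206.]), 0.63, array([0.5753, 0.1113, 0.027 ]))]
roller [(array([222., 185.]), 0.86, array([0.6292, 0.0999, 0.027 ]))]
post_mid [(array([318., 187.]), 0.87, array([ 0.4761, -0.0071,  0.092 ]))]
pocket [(array([365., 244.]), 0.66, array([0.5902, 0.1123, 0.027 ]))]
roller [(array([356., 259.]), 0.78, array([0.6361, 0.09  , 0.027 ]))]
```

```bash
python3 -m creep '[[[-1,2.4,0,-0.02,-1],[-2,4.8,0,-0.04,-1],[-3,7.2,0,-0.06,-1],[-3.7,9.6,0,-0.08,-1],[-4.3,11.9,0,-0.1,-1]]]';  python3 -m creep '[[[-0.3,1.3,0,-0.02,-1],[-0.5,2.6,0,-0.03,-1],[-0.7,4,0,-0.04,-1],[-0.8,4,0,-0.04,-1]]]'
```

```text
t: 6.08
eef_pos: [0.474, -0.0081, 0.0844]
eef_rot: [0.505, 0.495, -0.505, 0.495]
wrist_force: [0.4, -2.3, 0.2]
opening: -0.0
t: 6.58
eef_pos: [0.473, -0.004, 0.0843]
eef_rot: [0.515, 0.485, -0.514, 0.485]
wrist_force: [-0.3, -0.2, -0.2]
opening: -0.0001
```

```bash
python3 - <<'E'
from h import *
p=grab_frame("scene")
for k in("post_mid","pocket","roller"): print(k,[(np.round(r["xy"]),round(r["conf"],2),ray(p,r["xy"],.092 if k=="post_mid" else .027).round(4)) for r in landmark_of(k,p)[:2]])
im=cv2.cvtColor(p["color"],cv2.COLOR_RGB2BGR)[165:290,225:395]
cv2.imwrite("pics/s3.png",cv2.resize(im,None,fx=4.6,fy=4.6,interpolation=cv2.INTER_CUBIC))
E
```

```text
post_mid [(array([356., 259.]), 0.39, array([0.6807, 0.0806, 0.092 ]))]
pocket [(array([363., 250.]), 0.78, array([0.6069, 0.1072, 0.027 ]))]
roller [(array([357., 258.]), 0.64, array([0.6309, 0.0924, 0.027 ]))]
```

View pics/s3.png

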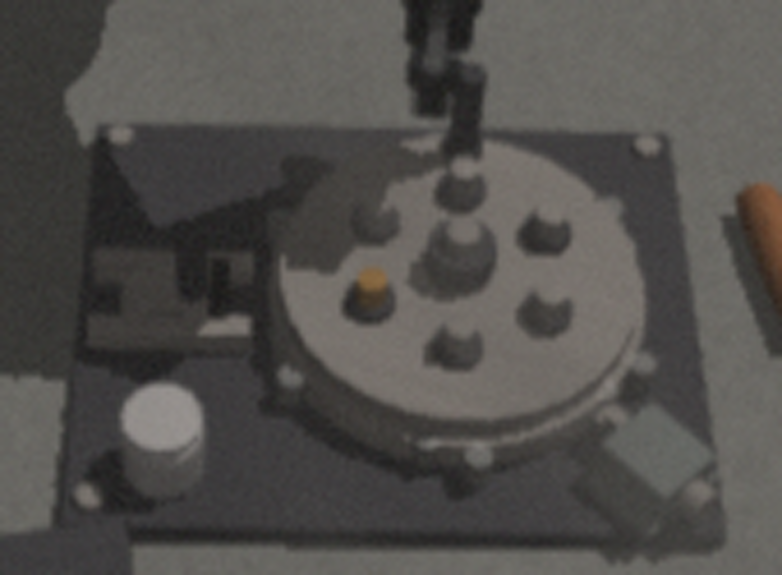

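```bash
for i in 1; do python3 -m creep '[[[-0.4,2,0,-0.02,-1],[-0.4,2,0,-0.02,-1]]]'; python3 -m creep '[[[-0.4,2,0,-0.02,-1],[-0.4,2,0,-0.02,-1]]]';python3 -m creep '[[[-0.3,2,0,-0.02,-1],[-0.3,2,0,-0.02,-1]]]';  done | grep -v -e rot -e open
```

```text
t: 7.02
eef_pos: [0.4726, -0.0021, 0.0843]
wrist_force: [-0.6, -0.8, -0.0]
t: 7.28
eef_pos: [0.4723, -0.0002, 0.0843]
wrist_force: [-0.4, -1.8, -0.9]
t: 7.52
eef_pos: [0.472, 0.0, 0.0843]
wrist_force: [0.7, -5.8, -0.7]
```

```bash
(python3 -m creep '[[[-0.1,0.7,0,-0.01,-1],[-0.1,0.7,0,-0.01,-1]]]'; python3 -m creep '[[[-0.1,0.7,0,0,-1],[-0.1,0.7,0,0,-1]]]')| grep -v -e rot -e open
```

```text
t: 7.78
eef_pos: [0.4719, 0.0001, 0.0843]
wrist_force: [-0.1, -7.5, -0.5]
t: 8.02
eef_pos: [0.4719, 0.0002, 0.0843]
wrist_force: [0.1, -8.9, -0.7]
```

```bash
(python3 -m creep '[[[0,0.5,0,0,-1],[0,0.5,0,0,-1]]]'; python3 -m creep '[[[0,0.4,0,0,-1],[0,0.4,0,0,-1]]]')| grep -v -e rot -e open
```

```text
t: 8.28
eef_pos: [0.4719, 0.0002, 0.0843]
wrist_force: [0.4, -9.4, -0.8]
t: 8.52
eef_pos: [0.4719, 0.0002, 0.0844]
wrist_force: [-0.3, -10.9, -0.9]
```

```bash
python3 - <<'E'
from h import *
A=np.array([.5555,.0143])
for n in("scene","top"):
  p=grab_frame(n)
  for k in("pocket","roller"):
    for r in landmark_of(k,p)[:2]:
      w=ray(p,r["xy"],.027)[:2]-A; print(n,k,np.round(r["xy"]),round(r["conf"],2),"r",np.hypot(*w).round(4),"az",np.degrees(np.arctan2(w[1],w[0])).round(1))
  a,b,c,d=(150,275,190,350) if n=="top" else (210,290,310,400)
  im=cv2.cvtColor(p["color"],cv2.COLOR_RGB2BGR)[a:b,c:d]
  f=4.6 if n=="top" else 7
  cv2.imwrite(f"pics/{n}4.png",cv2.resize(im,None,fx=f,fy=f,interpolation=cv2.INTER_CUBIC)*1)
s=monitor.observe();print(s["wrist_force"])
E
```

```text
scene pocket [360. 251.] 0.86 r 0.1045 az 56.7
scene pocket [324. 224.] 0.32 r 0.0167 az 175.6
top pocket [220. 195.] 0.56 r 0.1013 az 61.1
top roller [222. 183.] 0.59 r 0.1151 az 47.3
[  0.63141273 -11.36432519  -0.07650693]
```

View pics/scene4.png

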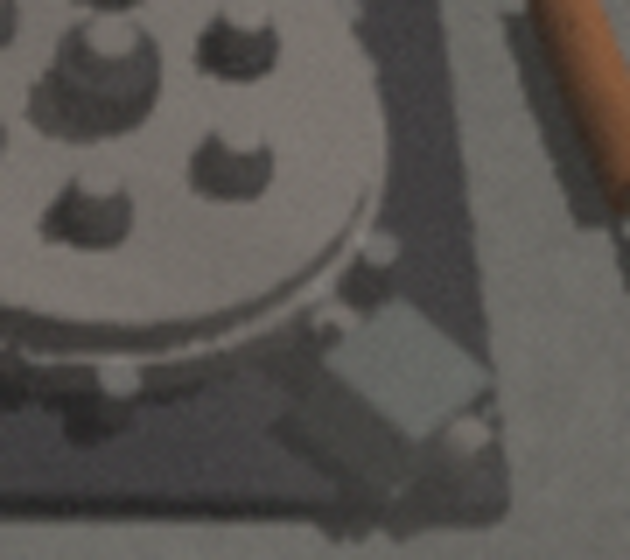

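View pics/top4.png

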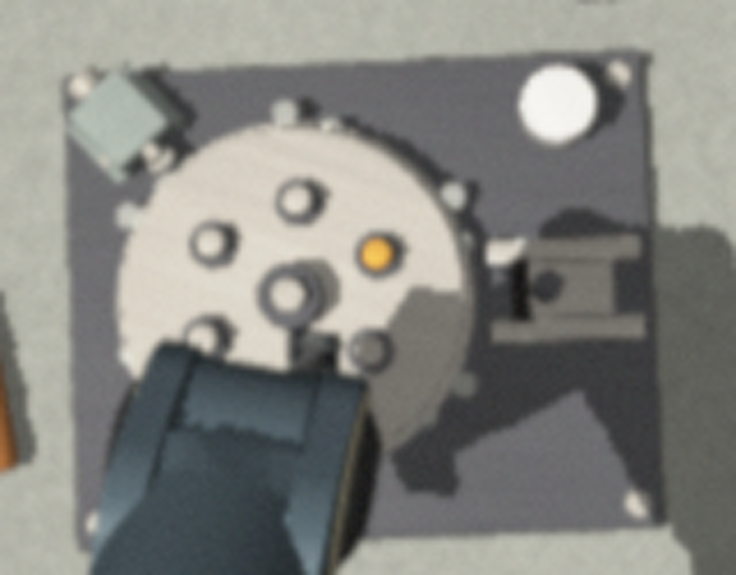

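```bash
python3 - <<'E'
from h import *
p=grab_frame("top");A=np.array([.5555,.0143])
def f(n,x,y,z):
    px=np.array([190,150])+(np.array([x,y])+.5)/4.6-.5
    w=ray(p,px,z)[:2]-A;print(n,px.round(1),np.hypot(*w).round(4),np.degrees(np.arctan2(w[1],w[0])).round(1))
for z in(.027,.04):
  f("knob L now",130,215,z);f("knob T now",287,112,z);f("knob R now",454,195,z);f("roller",158,152,z)
  f("low T now",332,124,z)
  f("knobL0",108,285,z);f("knobT0",217,130,z);f("knobTR0",404,145,z);f("low T0",265,125,z);f("low L0",130,240,z)
E
```

```text
knob L now [217.9 196.3] 0.1047 65.0
knob T now [252. 174.] 0.1046 4.6
knob R now [288.3 192. ] 0.1048 -55.4
roller [224.  182.7] 0.1134 45.1
low T now [261.8 176.6] 0.0994 -9.9
knobL0 [213.1 211.6] 0.1059 87.4
knobT0 [236.8 177.9] 0.1046 27.0
knobTR0 [277.4 181.1] 0.1044 -33.5
low T0 [247.2 176.8] 0.0988 12.0
low L0 [217.9 201.8] 0.0991 72.2
knob L now [217.9 196.3] 0.1022 65.0
knob T now [252. 174.] 0.1026 4.0
knob R now [288.3 192. ] 0.1042 -56.1
roller [224.  182.7] 0.1109 44.9
low T now [261.8 176.6] 0.0979 -10.6
knobL0 [213.1 211.6] 0.1036 87.8
knobT0 [236.8 177.9] 0.1024 26.6
knobTR0 [277.4 181.1] 0.1033 -34.3
low T0 [247.2 176.8] 0.0968 11.4
low L0 [217.9 201.8] 0.0967 72.4
```

```bash
python3 - <<'E'
from h import *
s=monitor.observe();print(s["wrist_force"],s["wrist_torque"],s["eef_pos"])
E
python3 -m creep '[[[0,0.5,0,0,-1],[0,0.5,0,0,-1]]]'| grep -v -e rot -e open;python3 -m creep '[[[0,0.5,0,0,-1],[0,0.5,0,0,-1]]]'| grep -v -e rot -e open
python3 - <<'E'
from h import *
s=monitor.observe();print(s["wrist_force"],s["wrist_torque"],s["eef_pos"])
E
```

```text
[-0.10588309 -9.63807542 -0.82407963] [-2.16080264 -0.04952153  0.0081633 ] [4.71844861e-01 1.82137215e-04 8.43304542e-02]
t: 9.12
eef_pos: [0.4718, 0.0002, 0.0843]
wrist_force: [-0.1, -11.8, -0.6]
t: 9.38
eef_pos: [0.4718, 0.0017, 0.0843]
wrist_force: [0.1, -9.1, -1.0]
[ 0.12564372 -9.12168105 -0.96469069] [-1.83412064e+00 -1.47353364e-02  1.92079359e-04] [0.47179084 0.00170734 0.08433631]
```

It gave at about 12 N and the lobe is now moving over the roller. I'll continue in small steps.

```bash
python3 -m creep '[[[0,0.5,0,-0.005,-1],[0,0.5,0,-0.005,-1]]]'| grep -v -e rot -e open;python3 -m creep '[[[0,0.5,0,-0.005,-1],[0,0.5,0,-0.005,-1]]]'| grep -v -e rot -e open
python3 -m creep '[[[0,0.5,0,-0.005,-1],[0,0.5,0,-0.005,-1]]]'| grep -v -e rot -e open
```

```text
t: 9.62
eef_pos: [0.4717, 0.003, 0.0843]
wrist_force: [0.2, -7.6, -0.2]
t: 9.88
eef_pos: [0.4717, 0.0038, 0.0843]
wrist_force: [-0.1, -7.2, -0.8]
t: 10.12
eef_pos: [0.4716, 0.0046, 0.0843]
wrist_force: [-0.6, -5.7, -0.7]
```

```bash
python3 -m creep '[[[0,0.5,0,-0.01,-1],[0,0.5,0,-0.01,-1]]]'| grep -v -e rot -e open;python3 -m creep '[[[0,0.5,0,-0.01,-1],[0,0.5,0,-0.01,-1]]]'| grep -v -e rot -e open
python3 -m creep '[[[0,0.5,0,-0.01,-1],[0,0.5,0,-0.01,-1]]]'| grep -v -e rot -e open
python3 -m creep '[[[0,0.5,0,-0.01,-1],[0,0.5,0,-0.01,-1]]]'| grep -v -e rot -e open
```

```text
t: 10.38
eef_pos: [0.4715, 0.0054, 0.0843]
wrist_force: [-0.7, -4.8, -0.6]
t: 10.62
eef_pos: [0.4714, 0.0064, 0.0843]
wrist_force: [-1.7, -4.2, 0.2]
t: 10.88
eef_pos: [0.4714, 0.0082, 0.0842]
wrist_force: [-1.6, -3.7, -0.3]
t: 11.12
eef_pos: [0.4715, 0.009, 0.0842]
wrist_force: [-2.5, -2.3, 0.0]
```

```bash
python3 -m creep '[[[0,0.8,0,-0.01,-1],[0,0.8,0,-0.01,-1]]]'| grep -v -e rot -e open;python3 -m creep '[[[0.1,0.8,0,-0.01,-1],[0.1,0.8,0,-0.01,-1]]]'| grep -v -e rot -e open
python3 -m creep '[[[0.1,0.8,0,-0.01,-1],[0.1,0.8,0,-0.01,-1]]]'| grep -v -e rot -e open
python3 -m creep '[[[0.1,0.8,0,-0.01,-1],[0.1,0.8,0,-0.01,-1]]]'| grep -v -e rot -e open
```

```text
t: 11.38
eef_pos: [0.4718, 0.0098, 0.0843]
wrist_force: [-1.0, -1.6, -0.8]
t: 11.62
eef_pos: [0.4722, 0.0104, 0.0844]
wrist_force: [-2.4, -0.9, -0.4]
t: 11.88
eef_pos: [0.4724, 0.0112, 0.0844]
wrist_force: [-0.4, -1.3, -1.1]
t: 12.12
eef_pos: [0.4725, 0.012, 0.0845]
wrist_force: [0.2, -0.4, -0.0]
```

```bash
python3 -m creep '[[[0.1,0.8,0,-0.01,-1],[0.1,0.8,0,-0.01,-1]]]'| grep -v -e rot -e open;python3 -m creep '[[[0.1,0.8,0,-0.01,-1],[0.1,0.8,0,-0.01,-1]]]'| grep -v -e rot -e open
python3 -m creep '[[[0.1,0.8,0,-0.01,-1],[0.1,0.8,0,-0.01,-1]]]'| grep -v -e rot -e open
python3 -m creep '[[[0.1,0.8,0,-0.01,-1],[0.1,0.8,0,-0.01,-1]]]'| grep -v -e rot -e open
```

```text
t: 12.38
eef_pos: [0.4725, 0.0126, 0.0844]
wrist_force: [0.3, -0.1, -0.0]
t: 12.62
eef_pos: [0.4724, 0.0133, 0.0844]
wrist_force: [0.0, -1.4, 0.3]
t: 12.88
eef_pos: [0.4724, 0.0142, 0.0843]
wrist_force: [0.1, -0.5, 0.8]
t: 13.12
eef_pos: [0.4724, 0.015, 0.0843]
wrist_force: [-0.8, -0.6, 1.2]
```

```bash
python3 -m creep '[[[0.1,0.8,0,-0.01,-1],[0.1,0.8,0,-0.01,-1]]]'| grep -v -e rot -e open;python3 -m creep '[[[0.1,0.8,0,-0.01,-1],[0.1,0.8,0,-0.01,-1]]]'| grep -v -e rot -e open
python3 -m creep '[[[0.1,0.8,0,-0.01,-1],[0.1,0.8,0,-0.01,-1]]]'| grep -v -e rot -e open
python3 -m creep '[[[0.1,0.8,0,-0.01,-1],[0.1,0.8,0,-0.01,-1]]]'| grep -v -e rot -e open
```

```text
t: 13.38
eef_pos: [0.4725, 0.0158, 0.0843]
wrist_force: [-0.6, -1.3, 0.3]
t: 13.62
eef_pos: [0.4725, 0.0166, 0.0843]
wrist_force: [-1.6, -1.2, 1.0]
t: 13.88
eef_pos: [0.4724, 0.0167, 0.0843]
wrist_force: [-2.0, -2.5, 0.8]
t: 14.12
eef_pos: [0.4723, 0.0169, 0.0842]
wrist_force: [-2.1, -5.9, 1.3]
```

Firm contact at y=16.8 mm, where the stop was predicted. I'll build up to 10 N.

```bash
python3 -m creep '[[[0.2,0.7,0,0,-1],[0.2,0.7,0,0,-1]]]'| grep -v -e rot -e open;python3 -m creep '[[[0.1,0.5,0,0,-1],[0.1,0.5,0,0,-1]]]'| grep -v -e rot -e open
```

```text
t: 14.38
eef_pos: [0.4723, 0.0169, 0.0842]
wrist_force: [-3.3, -7.7, 2.0]
t: 14.62
eef_pos: [0.4723, 0.0169, 0.0842]
wrist_force: [-3.0, -8.3, 3.5]
```

```bash
python3 -m creep '[[[0.1,0.5,0,0,-1],[0.1,0.5,0,0,-1],[0.1,0.5,0,0,-1]]]'| grep -v -e rot -e open;python3 -m creep '[[[0,0.1,0,0,-1],[0,0.1,0,0,-1],[0,0.1,0,0,-1]]]'| grep -v -e rot -e open
```

```text
t: 15.0
eef_pos: [0.4723, 0.017, 0.0842]
wrist_force: [-3.4, -8.6, 2.3]
t: 15.38
eef_pos: [0.4723, 0.017, 0.0842]
wrist_force: [-4.2, -10.0, 4.2]
```

```bash
for i in 1; do python3 -m creep '[[[0,0,0,0,-1],[0,0,0,0,-1],[0,0,0,0,-1],[0,0,0,0,-1],[0,0,0,0,-1]]]'; python3 -m creep '[[[0,0,0,0,-1],[0,0,0,0,-1],[0,0,0,0,-1],[0,0,0,0,-1],[0,0,0,0,-1]]]';python3 -m creep '[[[0,0,0,0,-1],[0,0,0,0,-1]]]'; done | grep -v -e rot -e open
python3 - <<'E'
from h import *
s=monitor.observe();print(s["wrist_force"],s["wrist_torque"])
E
```

```text
t: 16.0
eef_pos: [0.4723, 0.0169, 0.0842]
wrist_force: [-3.0, -10.4, 4.0]
t: 16.62
eef_pos: [0.4723, 0.017, 0.0843]
wrist_force: [-3.6, -9.2, 3.0]
t: 16.88
eef_pos: [0.4724, 0.017, 0.0843]
wrist_force: [-3.7, -9.1, 2.8]
[-3.72032599 -9.12517291  2.76705277] [-1.8475998   0.68878134  0.04453798]
```

Held near 10 N for more than 1.5 s. I'll back off, lift and look.

```bash
python3 -m creep '[[[-0.5,-2,0,0,-1],[-2,-8,0,0,-1],[-5,-20,0,0,-1],[-5,-25,40,0,-1],[-5,-25,80,0,-1]]]'; python3 -m creep '[[[0,-50,0,0,-1],[0,-100,0,0,-1],[0,-150,0,0,-1],[0,-190,0,0,-1],[0,-190,0,0,-1]]]'
python3 - <<'E'
from h import *
A=np.array([.5555,.0143])
for n in("scene","top"):
  p=grab_frame(n)
  for k,z in(("pocket",.027),("roller",.027),("post_mid",.092),("brake_mid",.058),("tin",0)):
    for r in landmark_of(k,p)[:1]:
      W=ray(p,r["xy"],z);w=W[:2]-A; print(n,k,W.round(4),round(r["conf"],2),"r",np.hypot(*w).round(4),"az",np.degrees(np.arctan2(w[1],w[0])).round(1))
  a,b,c,d=(150,275,190,350) if n=="top" else (165,290,225,395)
  im=cv2.cvtColor(p["color"],cv2.COLOR_RGB2BGR)[a:b,c:d]
  cv2.imwrite(f"pics/{n}5.png",cv2.resize(im,None,fx=4.6,fy=4.6,interpolation=cv2.INTER_CUBIC))
  K=np.array(p["intrinsics"]);T=np.array(p["camera_from_world"]);z=p["z_map"]
  v,u=np.mgrid[0:420,0:560];P=np.stack([(u-K[0,2])/K[0,0]*z,(v-K[1,2])/K[1,1]*z,z],-1)
  W=(P-T[:3,3])@T[:3,:3];h=W[...,2]
  q=W[(z>0)&(h>.095)&(h<.12)&(abs(W[...,0]-.475)<.03)&(abs(W[...,1]-.03)<.04)];print("post",len(q),q.mean(0).round(4) if len(q) else 0)
  q=W[(z>0)&(h>.066)&(h<.085)&(abs(W[...,0]-.562)<.02)&(abs(W[...,1]+.128)<.02)];print("stud",len(q),q.mean(0).round(4) if len(q) else 0, q.min(0).round(3) if len(q) else 0,q.max(0).round(3) if len(q) else 0)
E
```

```text
t: 17.5
eef_pos: [0.4681, -0.0059, 0.1651]
eef_rot: [-0.57, -0.418, 0.57, -0.418]
wrist_force: [0.5, 1.3, -0.2]
opening: 0.0001
t: 18.12
eef_pos: [0.4677, -0.199, 0.1648]
eef_rot: [0.571, 0.416, -0.571, 0.417]
wrist_force: [0.6, 1.1, 0.4]
opening: -0.0001
scene pocket [0.6317 0.0892 0.027 ] 0.76 r 0.1068 az 44.5
scene roller [0.6319 0.0899 0.027 ] 0.87 r 0.1075 az 44.7
scene post_mid [0.4778 0.0359 0.092 ] 0.88 r 0.0807 az 164.5
scene brake_mid [ 0.5588 -0.1333  0.058 ] 0.53 r 0.1477 az -88.7
scene tin [ 0.6608 -0.1253  0.    ] 0.91 r 0.1749 az -53.0
post 61 [0.4796 0.0338 0.107 ]
stud 49 [ 0.5684 -0.124   0.0759] [ 0.557 -0.132  0.066] [ 0.576 -0.117  0.082]
top pocket [0.6213 0.0906 0.027 ] 0.57 r 0.1008 az 49.2
top roller [0.6234 0.0917 0.027 ] 0.58 r 0.103 az 48.8
top post_mid [0.4808 0.0371 0.092 ] 0.67 r 0.0781 az 163.0
top brake_mid [ 0.5629 -0.1196  0.058 ] 0.85 r 0.1341 az -86.9
top tin [ 0.6777 -0.131   0.    ] 0.78 r 0.1899 az -49.9
post 39 [0.4744 0.0335 0.1118]
stud 35 [ 0.5633 -0.1235  0.0807] [ 0.557 -0.131  0.073] [ 0.572 -0.117  0.085]
```

View pics/top5.png

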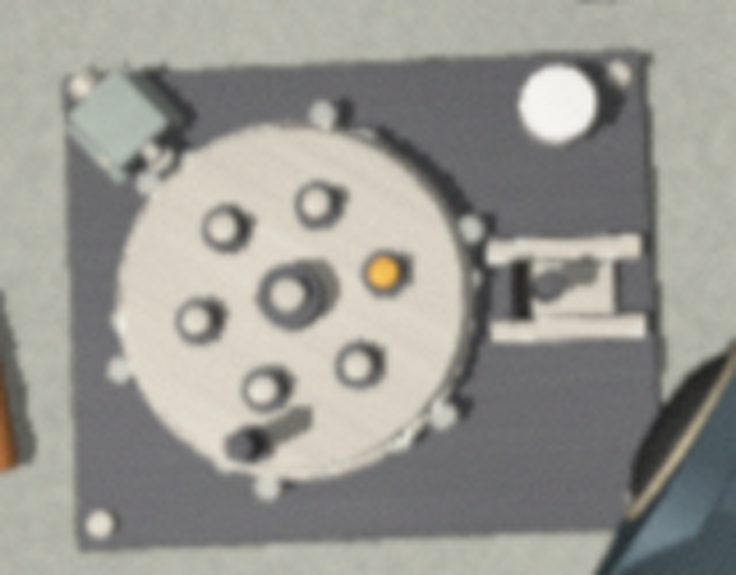

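View pics/scene5.png

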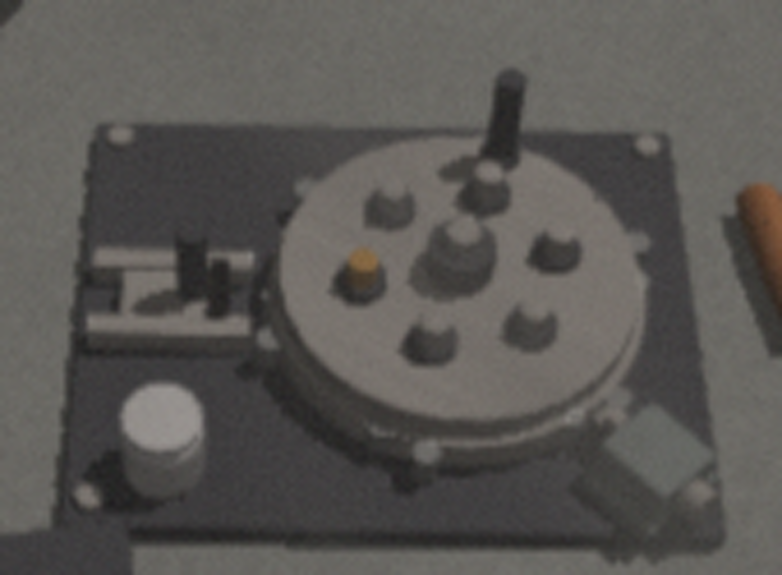

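The turret is home: the network's pocket and roller points coincide, and the lobe bears on the roller at top zoom (150,178). Next is the brake, with the stud at about (0.5635, -0.1245).

```bash
python3 -m creep '[[[30,5,0,0.15,-1],[65,15,0,0.3,-1],[97,22,0,0.37,-1],[97,22,-40,0.37,-1],[97,22,-70,0.37,-1]]]'; python3 -m creep '[[[0,0,0,0,-1],[0,0,0,0,-1]]]'
python3 - <<'E'
from h import *
for n in("scene","top"):
  p=grab_frame(n)
  a,b,c,d=(150,275,190,350) if n=="top" else (165,290,225,395)
  im=cv2.cvtColor(p["color"],cv2.COLOR_RGB2BGR)[a:b,c:d]
  cv2.imwrite(f"pics/{n}6.png",cv2.resize(im,None,fx=4.6,fy=4.6,interpolation=cv2.INTER_CUBIC))
E
```

```text
t: 19.35
eef_pos: [0.5654, -0.1725, 0.093]
eef_rot: [0.483, 0.517, -0.483, 0.516]
wrist_force: [0.2, 0.9, 0.6]
opening: -0.0003
t: 19.6
eef_pos: [0.566, -0.1735, 0.0954]
eef_rot: [0.484, 0.516, -0.483, 0.517]
wrist_force: [-0.7, 0.1, 0.6]
opening: 0.0003
```

View pics/scene6.png

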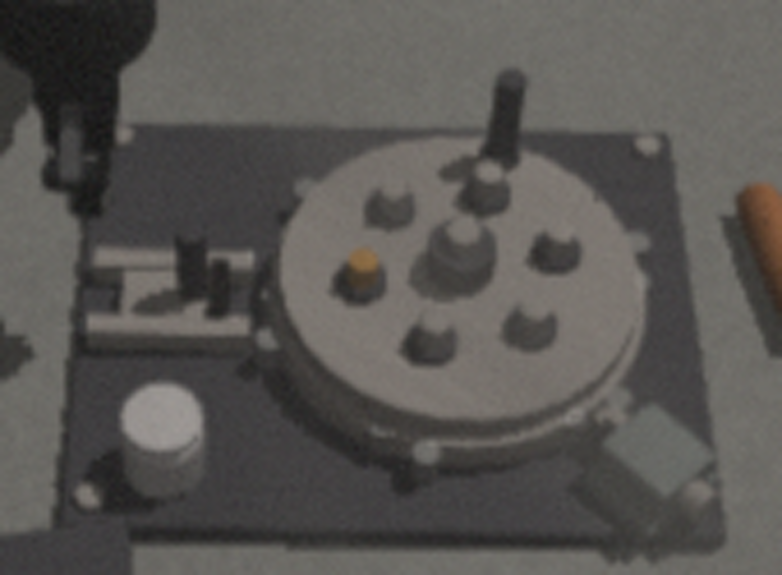

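```bash
python3 -m creep '[[[-1,0,-30,0,-1],[-1,0,-49,0,-1],[-1,0,-49,0,-1],[-1,8,-49,0,-1],[-1,16,-49,0,-1]]]'| grep -v -e rot -e open; python3 -m creep '[[[0,3,0,0,-1],[-0.3,6,0,0,-1],[-0.5,9,0,0,-1],[-0.5,9,0,0,-1]]]'| grep -v -e rot -e open; python3 -m creep '[[[0,2,0,0,-1],[-0.2,4,0,0,-1],[-0.2,4,0,0,-1]]]'| grep -v -e rot -e open
```

```text
t: 20.32
eef_pos: [0.565, -0.1565, 0.0462]
wrist_force: [-0.1, 0.1, -0.4]
t: 20.82
eef_pos: [0.5638, -0.1478, 0.0453]
wrist_force: [-0.2, 0.3, -0.0]
t: 21.2
eef_pos: [0.5636, -0.1439, 0.0453]
wrist_force: [0.5, 0.1, 0.4]
```

```bash
python3 -m creep '[[[0,1,0,0,-1],[-0.1,2,0,0,-1],[-0.1,2,0,0,-1]]]'| grep -v -e rot -e open; python3 -m creep '[[[0,1,0,0,-1],[-0.1,2,0,0,-1],[-0.1,2,0,0,-1]]]'| grep -v -e rot -e open; python3 -m creep '[[[0,1,0,0,-1],[-0.1,2,0,0,-1],[-0.1,2,0,0,-1]]]'| grep -v -e rot -e open
```

```text
t: 21.58
eef_pos: [0.5635, -0.1423, 0.0453]
wrist_force: [0.1, -1.2, 0.1]
t: 21.95
eef_pos: [0.5635, -0.1409, 0.0454]
wrist_force: [0.7, -4.4, -1.8]
t: 22.32
eef_pos: [0.5633, -0.1379, 0.0454]
wrist_force: [-1.3, -4.5, -0.9]
```

```bash
python3 -m creep '[[[0,1,0,0,-1],[-0.1,2,0,0,-1],[-0.1,3,0,0,-1],[-0.2,4,0,0,-1],[-0.2,4,0,0,-1]]]'| grep -v -e rot -e open; python3 -m creep '[[[0,1,0,0,-1],[-0.1,2,0,0,-1],[-0.1,3,0,0,-1],[-0.2,4,0,0,-1],[-0.2,4,0,0,-1]]]'| grep -v -e rot -e open; python3 -m creep '[[[0,1,0,0,-1],[-0.1,2,0,0,-1],[-0.1,2,0,0,-1]]]'| grep -v -e rot -e open
```

```text
t: 22.95
eef_pos: [0.563, -0.1338, 0.0453]
wrist_force: [-1.0, -4.1, 0.1]
t: 23.58
eef_pos: [0.5628, -0.1298, 0.0453]
wrist_force: [-1.0, -3.6, 0.5]
t: 23.95
eef_pos: [0.5626, -0.1279, 0.0453]
wrist_force: [-2.2, -3.8, 0.8]
```

```bash
python3 -m creep '[[[0,1,0,0,-1],[-0.1,2,0,0,-1],[-0.1,2,0,0,-1]]]'| grep -v -e rot -e open; python3 -m creep '[[[0,1,0,0,-1],[0,1,0,0,-1]]]'| grep -v -e rot -e open;  python3 -m creep '[[[0,1,0,0,-1],[0,1,0,0,-1]]]'| grep -v -e rot -e open;  python3 -m creep '[[[0,1,0,0,-1],[0,1,0,0,-1]]]'| grep -v -e rot -e open
```

```text
t: 24.32
eef_pos: [0.5626, -0.1259, 0.0453]
wrist_force: [-2.0, -3.6, 1.5]
t: 24.58
eef_pos: [0.5626, -0.1249, 0.0453]
wrist_force: [-1.8, -5.0, -0.1]
t: 24.82
eef_pos: [0.5626, -0.1239, 0.0453]
wrist_force: [-2.3, -4.5, 0.2]
t: 25.08
eef_pos: [0.5626, -0.1229, 0.0452]
wrist_force: [-2.8, -4.3, 1.2]
```

```bash
python3 -m creep '[[[0,1,0,0,-1],[0,1,0,0,-1]]]'| grep -v -e rot -e open;  python3 -m creep '[[[0,1,0,0,-1],[0,1,0,0,-1]]]'| grep -v -e rot -e open;  python3 -m creep '[[[0,1,0,0,-1],[0,1,0,0,-1]]]'| grep -v -e rot -e open
```

```text
t: 25.32
eef_pos: [0.5626, -0.1224, 0.0453]
wrist_force: [-2.7, -5.1, 1.2]
t: 25.58
eef_pos: [0.5625, -0.1224, 0.0453]
wrist_force: [-2.3, -7.3, -1.4]
t: 25.82
eef_pos: [0.5625, -0.1224, 0.0453]
wrist_force: [-1.8, -9.0, -1.5]
```

```bash
python3 -m creep '[[[0,1,0,0,-1],[0,1,0,0,-1],[0,1,0,0,-1],[0,1,0,0,-1]]]'| grep -v -e rot -e open;  python3 -m creep '[[[0,-2,0,0,-1],[0,-8,0,0,-1],[0,-25,0,0,-1],[0,-30,40,0,-1],[0,-30,100,0,-1]]]'| grep -v -e rot -e open;  python3 -m creep '[[[-40,-50,30,0,-1],[-40,-100,30,0,-1],[-40,-100,30,0,-1]]]'| grep -v -e rot -e open
python3 - <<'E'
from h import *
A=np.array([.5555,.0143])
for n in("scene","top"):
  p=grab_frame(n)
  for k,z in(("pocket",.027),("roller",.027),("post_mid",.092),("brake_mid",.058),("tin",0)):
    for r in landmark_of(k,p)[:1]:
      W=ray(p,r["xy"],z);w=W[:2]-A; print(n,k,W.round(4),round(r["conf"],2),"r",np.hypot(*w).round(4),"az",np.degrees(np.arctan2(w[1],w[0])).round(1))
  a,b,c,d=(150,275,190,350) if n=="top" else (165,290,225,395)
  im=cv2.cvtColor(p["color"],cv2.COLOR_RGB2BGR)[a:b,c:d]
  cv2.imwrite(f"pics/{n}7.png",cv2.resize(im,None,fx=4.6,fy=4.6,interpolation=cv2.INTER_CUBIC))
  K=np.array(p["intrinsics"]);T=np.array(p["camera_from_world"]);z=p["z_map"]
  v,u=np.mgrid[0:420,0:560];P=np.stack([(u-K[0,2])/K[0,0]*z,(v-K[1,2])/K[1,1]*z,z],-1)
  W=(P-T[:3,3])@T[:3,:3];h=W[...,2]
  q=W[(z>0)&(h>.095)&(h<.12)&(abs(W[...,0]-.475)<.03)&(abs(W[...,1]-.03)<.04)];print("post",len(q),q.mean(0).round(4) if len(q) else 0)
  q=W[(z>0)&(h>.066)&(h<.085)&(abs(W[...,0]-.562)<.02)&(abs(W[...,1]+.11)<.025)];print("stud",len(q),q.mean(0).round(4) if len(q) else 0, q.min(0).round(3) if len(q) else 0,q.max(0).round(3) if len(q) else 0)
E
```

```text
t: 26.32
eef_pos: [0.5626, -0.1223, 0.0453]
wrist_force: [-2.3, -9.8, -2.2]
t: 26.95
eef_pos: [0.5619, -0.1495, 0.1451]
wrist_force: [0.8, 0.4, 0.2]
t: 27.32
eef_pos: [0.5216, -0.2551, 0.1771]
wrist_force: [-0.2, 1.4, -0.7]
scene pocket [0.6239 0.0917 0.027 ] 0.97 r 0.1033 az 48.5
scene roller [0.6298 0.0948 0.027 ] 0.67 r 0.1095 az 47.3
scene post_mid [0.4746 0.0347 0.092 ] 0.93 r 0.0834 az 165.9
scene brake_mid [ 0.5677 -0.1102  0.058 ] 0.83 r 0.1251 az -84.4
scene tin [ 0.6565 -0.1246  0.    ] 0.94 r 0.1718 az -54.0
post 56 [0.4792 0.0338 0.1074]
stud 49 [ 0.5663 -0.1047  0.0754] [ 0.556 -0.113  0.066] [ 0.573 -0.098  0.083]
top pocket [0.6292 0.087  0.027 ] 0.91 r 0.1035 az 44.6
top roller [0.628  0.0924 0.027 ] 0.82 r 0.1066 az 47.1
top post_mid [0.4707 0.0342 0.092 ] 0.56 r 0.0871 az 166.8
top brake_mid [0.6303 0.0896 0.058 ] 0.62 r 0.1061 az 45.2
top tin [ 0.6659 -0.1325  0.    ] 0.53 r 0.1837 az -53.1
post 38 [0.4745 0.0337 0.112 ]
stud 32 [ 0.5624 -0.1036  0.08  ] [ 0.556 -0.11   0.076] [ 0.569 -0.097  0.083]
```

View pics/top7.png

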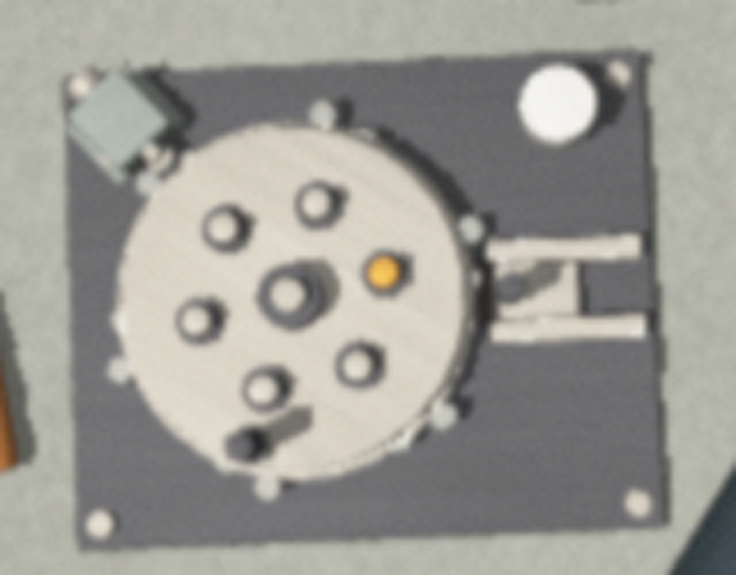

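View pics/scene7.png

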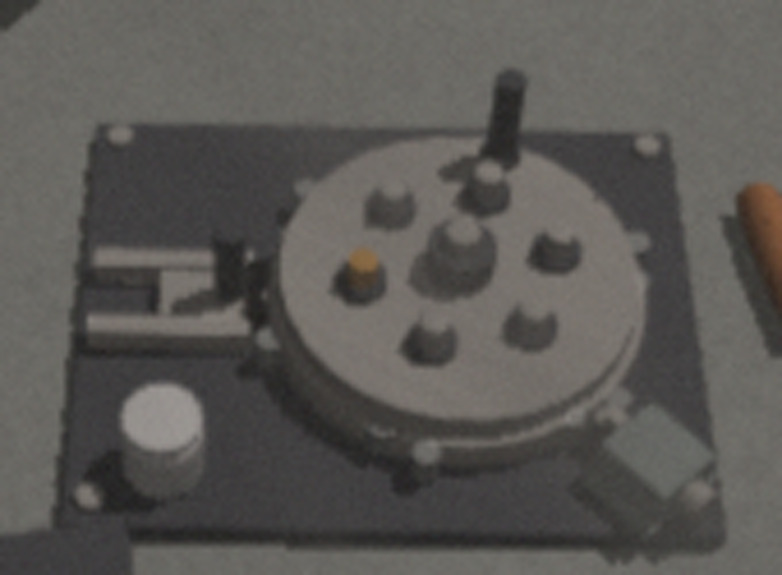

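The brake is home: the stud is about 118 to 119 mm from the axis and the shoe is at the rim. The turret hasn't moved and the tin is where it was, so I'm handing in.

```bash
python3 -c "
from rig import job; job.sign_off()"
```

```text
the job is handed in; nothing more can be done
```

The turret is at its firm stop, the brake slide is fully home, and I handed the job in at about 27 s of the 66 s allowed.

- **Turret:** I pushed the post clockwise with shut fingers, over the light click and up to the firm stop. I held it there at about 9 to 11 N for more than 1.5 s. Then I let go and backed off.
- **Click force:** the low lobe took about 12 N to start moving, more than the 5 to 8 N described. It then rode over and clicked. The highest reading on either push was about 12 N.
- **Brake:** I pushed the stud about 20 mm at 4 to 5 N until the end stop took over. I pressed it to about 10 N there and withdrew.

**Last checks:**
- **Turret position:** in the last pictures the pocket and roller points agree within about 2 to 3°, and the post stayed put after release.
- **Brake position:** the stud is about 118 to 119 mm from the axis; 119 mm is fully home.
- **Other things:** the tin looks unmoved in the pictures. I did not measure the driver and hammer again, but the arm did not go near them.
- **Robot:** it is clear of everything.
- **Disagreement:** in the last top picture the network put the brake stud at the roller. I took that as a misdetection, since the depth data and both pictures show the stud at its home position.

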